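# Press the touch-latch cupboard door open

## Robot

A 6-joint arm with a two-finger parallel gripper is mounted at the origin on a cart in front of the work surface, level with it; the furniture and walls round the work are solid. World frame = base frame: x ahead of the robot, y to its left, z up, the work surface at z = 0. Lengths are in m, angles in rad, forces in N, time in s.
With the tool pointing down it reaches from about 0.35 to 0.925 m from the base axis. Payload 6.4 kg.
Tool frame: the origin (TCP) lies between the finger pads; the fingertips stand 14 mm ahead of it and the grasp point (between the pads) lies 5 mm behind it; z points along the fingers, y is the line along which they close (so a half turn about z gives the same grasp; the last joint's range is limited). The gripper opens to 85 mm and grips with 20 to 120 N. Pads are 22 mm wide; open, the fingers measure 114 mm over their backs; the gripper's body (76 mm by 85 mm) begins 54 mm behind the grasp point. The pads swing forward as they close: fully open they stand 13 mm farther back than shut.
Start: joints at [-1.389, 0.245, 1.558, -0, 1.339, -0.174], TCP at [0.226, -0.609, 0.22] pointing down, gripper open.
Joint ranges: [-3.13, 3.13], [-1.02, 2.26], [0.13, 2.54], [-0.95, 4.09], [0.21, 2.88], [-2.74, 2.74]. Speed limits (rad/s): [2.57, 2.57, 3.14, 3.14, 3.14, 3.14].

## Interface

Orientations are given as a rotation vector (axis times angle).
In Python, from plant import status, imaging, job gives the robot as it stands.
- The arm moves only by the tool step_arm, never from a script. Its argument "targets" is a list of rows, each an object of numbers: "x", "y", "z": the shift along the tool's x, y, z in m; "ax", "ay", "az": the turn, a rotation vector about the tool's x, y, z in degrees; "grip": the opening, from 0 (shut) to 1 (fully open). In form: [{"x": .., "y": .., "z": .., "ax": .., "ay": .., "az": .., "grip": ..}, ...]. A call has 1 to 5 rows; each row is the pose to reach, as a shift and turn from the pose commanded when the call began, along the tool's axes at that moment; what a row does not reach only later rows make up. A row lasts 1/12 s, in which the tool goes at most 41.7 mm and 7.16 degrees, less where a joint would pass 70% of its speed; a pose out of reach is approached as far as the arm can. A call with a gripper value outside its range is refused whole. The fingers move at their own pace and stop on an object; "force" is the grip in N (left out, the last holds). Time passes only in rows, so rows that repeat a pose let the fingers close. It gives the time, the measured TCP pose, the force, the opening and the grip force at its end, in the units of the state.
- status.get_obs(): the state, without advancing time (a new reading comes with each control period).
- imaging.get_image(name): name is "scene" or "top" or "wrist"; returns a dict with "image" (400x640x3 uint8, red, green, blue), "depth" (400x640 float32, m along the optical axis (not along the pixel's ray), 0 where there is no reading), "mtx" (3x3 intrinsics, pixels), "extrinsics" (4x4, takes a point from world to camera coordinates). Camera axes: x right, y up, looking along -z (the intrinsics and any distortion apply to the point x, -y, -z); pixel columns grow to the right and rows downward; lengths in m; the calibration is good to about 2 mm. A picture is of the moment at which its call begins.
- job.job_done(): hands the job in; it is judged then, once.
Trained networks look in a picture, given as the dict that the camera call returned (one of the last four; its "shot" number tells which), for a name from the list of things; names that differ only in an ending like _2 or _b are one class to them, and where a whole thing is asked for, a point or a joint stands for the part that bears it (a point fixed in the world has none). Each returns a list of dicts, best first, with "p" (0 to 1); they miss things now and then, are a little off and sometimes report something else, mostly with a low value. They report only what shows in the picture. A call takes as long as a camera call.
- imaging.recognise(picture, query): "pixel" ([column, row] in pixels, amid what is visible of it).
The state is a dict: "t": time; "joints": joint angles; "qd": joint speeds; "joint_efforts": joint torques, N m; "tcp_pos": TCP position; "tcp_rot": TCP orientation; "force": force on the tool from outside, world axes, zero at the start; "torque": the same for the moment, N m; "finger_gap": finger opening in m; "grip_force": force on a finger pad.
Only numpy, scipy, OpenCV 4.12 (cv2) and the standard library are available. Lean on these libraries where they do the work, as an engineer would, in place of code of your own. Each camera call takes 0.05 s, during which the arm holds its last target. There are 200 camera calls.

## Task

I need the garlic in the wider of the two little wooden cupboards. Press its door near the top of the edge away from the hinges (its left edge) until the catch lets go, take your fingers off so that the door springs ajar by itself, then push that door wide open from behind with the fingers and come away. Leave the narrow cupboard shut and do not disturb the ramekin, the salt shaker and the star cutter: nothing is to be picked up.

Things in the scene. Friction and masses are not known exactly. Their poses are not given: they have to be found in the camera images.
- wide_cupboard: Wider of two fixed, plain pale wooden cupboards: 165 mm wide (y), carcass 125 deep (x), 150 high. Origin: centre of the carcass underside, on the worktop; x points from the door inward, y left as seen from the door. The door covers the whole front, 16 mm thick; shut, its outer face is at x = -86.5 mm, inner face -70.5 mm, 8 mm before the open carcass front. Top edge level with the cupboard's top
- wide_door (a joint): Door angle, rad: 0 shut and latched, negative pressed in (stop -0.047), positive open (stop 1.6). The catch lets go at about -0.025 (4 mm and 4 to 5 N near the free edge); press to the stop to be sure. Let go, a spring pusher swings the door to about 0.55 and it stays; from there it moves easily and stays where left. Pressed too little it stays latched: press again. It will not re-latch
- wide_press (a point): Point on the outer face of the wide cupboard's door to press: 15 mm from the free edge, 30 mm below the top. It moves with the door
- wide_hinge (a point): Top end of the upright hinge axis of the wide door: right side of the cupboard (its y = -82.5 mm, x = -70.5 mm), 150 mm above the worktop, in the plane of the door's inner face. Axes as the cupboard's. The free edge is 165 mm to the left. Behind the ajar door, in front of the carcass, it is empty above 90 mm over the worktop; below stand out the pusher and catch
- narrow_cupboard: The narrower cupboard of the same make, with the same latch: 110 mm wide, 125 mm deep, 130 mm high, origin and axes as for the wide one. To be left shut
- narrow_door (a joint): Hinge angle of the narrow cupboard's door, rad; 0 = shut, must stay shut
- ramekin_mid (a point): Centre (19 mm up) of a loose white ramekin, 74 mm across, 38 mm high; leave it alone
- shaker_mid (a point): Centre (45 mm up) of a loose salt shaker, 44 mm across, 90 mm high; leave it alone
- star_mid (a point): Centre (11 mm up) of a loose tin star cookie cutter, 69 x 66 mm, 22 mm high; leave it alone

How it is judged:
By the outcome, as a careful person would: the job done as asked, in the order asked, and still so for the second after the job is handed in, with the robot touching nothing.
It also fails if it takes over 48 s, if anything falls off the work surface, if the arm or the gripper's body presses on something with over 40 N, if the wrist force passes 120 N, or if a joint passes its speed limit or range.

## Working session

There is one attempt and no reset: what is moved stays moved. The work goes in short steps, Python scripts to look and compute and a tool call to move; the robot and the scene stay as the last step left them, time stands still between calls to the robot, and variables do not carry over. Pictures are saved under pics/ and viewed, at most 10 in all, crops included, and the job is handed in when it is done.

Besides the shell and the picture viewer there is one more tool, called after "Request:" as name(argument=value, ...) on one line, values as JSON. step_arm: Moves the arm, as the interface text tells. Its arguments: {"type":"object","properties":{"targets":{"type":"array"},"force":{"type":"number"}},"required":["targets"]}

```bash
mkdir -p pics; cat > h.py <<'E'
import numpy as np, cv2
from plant import status, imaging, job
from scipy.spatial.transform import Rotation as R
def cloud(d):
    D=d["depth"];K=d["mtx"];E=d["extrinsics"]
    v,u=np.mgrid[0:400,0:640]
    P=np.stack([(u-K[0,2])/K[0,0]*D,-(v-K[1,2])/K[1,1]*D,-D],-1)
    P=(P-E[:3,3])@E[:3,:3]
    P[D<=0]=np.nan
    return P
def save(d,n): cv2.imwrite("pics/"+n,d["image"][:,:,::-1])
E
python3 - <<'E'
from h import *
np.set_printoptions(precision=3,suppress=True)
o=status.get_obs();print(o["tcp_pos"],o["tcp_rot"],o["t"])
for n in("scene","top"):
    d=imaging.get_image(n);save(d,n+".png");P=cloud(d);np.save(n+"P.npy",P)
    print(n,np.linalg.inv(d["extrinsics"])[:3,3])
    for q in("wide_cupboard","narrow_cupboard","wide_press","wide_hinge","ramekin_mid","shaker_mid","star_mid"):
        for r in imaging.recognise(d,q)[:2]:
            c,w=np.round(r["pixel"]).astype(int);print(q,r["p"],c,w,P[w,c])
a=cv2.imread("pics/scene.png");b=cv2.imread("pics/top.png")
E
```

```text
[ 0.226 -0.609  0.219] [-3.09  -0.556  0.   ] 0.0
scene [-0.172 -1.033  0.765]
wide_cupboard 0.6 306 195 [ 0.524 -0.138  0.064]
narrow_cupboard 0.72 396 214 [ 0.593 -0.444  0.124]
wide_press 0.9 308 195 [ 0.521 -0.152  0.072]
wide_press 0.24 289 252 [ 0.357 -0.272  0.005]
wide_hinge 0.71 307 193 [ 0.523 -0.145  0.076]
ramekin_mid 0.71 289 250 [ 0.362 -0.265  0.006]
shaker_mid 0.75 305 194 [ 0.527 -0.129  0.063]
shaker_mid 0.55 286 176 [0.56  0.02  0.052]
top [ 0.208 -0.202  1.262]
narrow_cupboard 0.62 378 138 [ 0.638 -0.394  0.128]
wide_press 0.68 277 185 [ 0.533 -0.115  0.097]
wide_hinge 0.84 284 162 [ 0.579 -0.14   0.15 ]
wide_hinge 0.64 384 161 [ 0.594 -0.416  0.058]
ramekin_mid 0.65 345 255 [ 0.344 -0.289  0.004]
shaker_mid 0.62 223 185 [0.556 0.039 0.052]
```

View pics/scene.png

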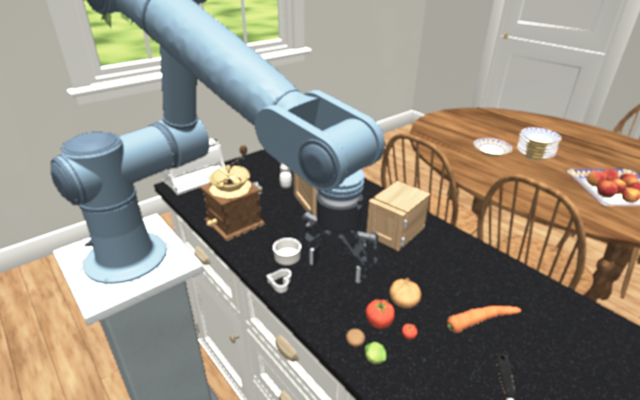

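View pics/top.png

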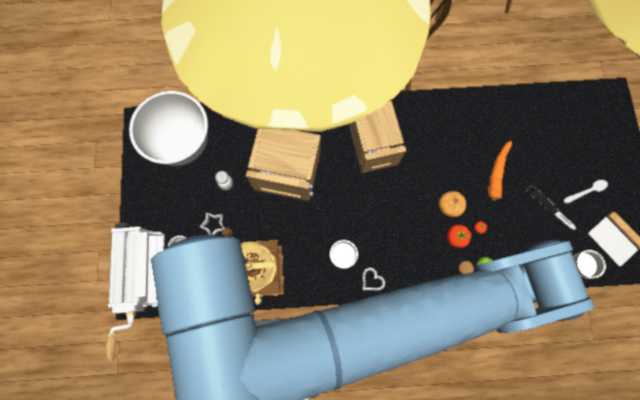

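```bash
python3 - <<'E'
from h import *
np.set_printoptions(precision=4,suppress=True)
for n in("scene","top"):
    P=np.load(n+"P.npy").reshape(-1,3)
    for nm,(lo,hi) in dict(wide=(.144,.158),narrow=(.124,.137)).items():
        m=(P[:,2]>lo)&(P[:,2]<hi)&(P[:,0]>.4)&(P[:,0]<.9)
        m&=(P[:,1]>-.32) if nm=="wide" else (P[:,1]<-.3)
        Q=P[m].astype(np.float32)
        if len(Q)<20: print(n,nm,len(Q));continue
        rect=cv2.minAreaRect(Q[:,:2]);print(n,nm,len(Q),np.median(Q[:,2]),rect,"\n",cv2.boxPoints(rect))
E
```

```text
Traceback (most recent call last):
cv2.error: OpenCV(4.12.0) /io/opencv/modules/imgproc/src/convhull.cpp:143: error: (-215:Assertion failed) total >= 0 && (depth == CV_32F || depth == CV_32S) in function 'convexHull'
```

The top view shows the wide cupboard near (283,165) with its door toward the robot, and the narrow one near (378,140). The shaker is at (224,180), the star at (212,222), the ramekin at (343,254), and a coffee mill at (262,268).

```bash
python3 - <<'E'
from h import *
np.set_printoptions(precision=4,suppress=True)
for n in("scene","top"):
    G=np.load(n+"P.npy");P=G.reshape(-1,3)
    for nm,(lo,hi) in dict(wide=(.142,.158),narrow=(.122,.138)).items():
        m=(P[:,2]>lo)&(P[:,2]<hi)&(P[:,0]>.48)&(P[:,0]<.9)
        m&=((P[:,1]>-.28)&(P[:,1]<.1)) if nm=="wide" else ((P[:,1]<-.3)&(P[:,1]>-.55))
        Q=np.ascontiguousarray(P[m][:,:2].astype(np.float32))
        if len(Q)<20: print(n,nm,len(Q));continue
        rect=cv2.minAreaRect(Q);print(n,nm,len(Q),np.median(P[m][:,2]),rect,"\n",cv2.boxPoints(rect))
G=np.load("topP.npy")
for nm,(c0,c1,r0,r1),h in (("mill",(238,290,238,308),.03),("ramekin",(325,362,236,272),.02),("shaker",(212,236,168,194),.03),("star",(198,228,208,237),.012)):
    P=G[r0:r1,c0:c1].reshape(-1,3);P=P[P[:,2]>h]
    print(nm,len(P),P.min(0),P.max(0),np.median(P,0))
E
python3 -c "
import cv2
a=cv2.imread('pics/top.png')[115:290,190:420];cv2.imwrite('pics/topc.png',cv2.resize(a,None,fx=3.4,fy=3.4,interpolation=3))"
```

```text
scene wide 0
scene narrow 1195 0.13032840959281108 ((0.6592475175857544, -0.40066006779670715), (0.15507975220680237, 0.11244707554578781), 9.523580551147461) 
 [[ 0.5735 -0.358 ]
 [ 0.5921 -0.4689]
 [ 0.745  -0.4433]
 [ 0.7264 -0.3324]]
top wide 3191 0.1499800960877213 ((0.5989304184913635, -0.13690532743930817), (0.16602331399917603, 0.1490006148815155), 74.3834228515625) 
 [[ 0.5048 -0.1968]
 [ 0.6483 -0.2369]
 [ 0.693  -0.077 ]
 [ 0.5495 -0.0369]]
top narrow 1792 0.12990193051536048 ((0.6615538001060486, -0.39652007818222046), (0.15164802968502045, 0.1113877147436142), 9.355968475341797) 
 [[ 0.5777 -0.3539]
 [ 0.5958 -0.4638]
 [ 0.7454 -0.4391]
 [ 0.7273 -0.3292]]
mill 2343 [ 0.2133 -0.1218  0.0308] [ 0.3819 -0.0196  0.7167] [ 0.2932 -0.0852  0.1532]
ramekin 126 [ 0.3089 -0.3178  0.0201] [ 0.382  -0.2453  0.0449] [ 0.3572 -0.2885  0.0359]
shaker 221 [0.5521 0.0193 0.0312] [0.5882 0.0587 0.0933] [0.5653 0.035  0.0778]
star 196 [ 0.3019 -0.0867  0.0121] [0.4865 0.1118 0.7137] [0.4008 0.0078 0.2136]
```

View pics/topc.png

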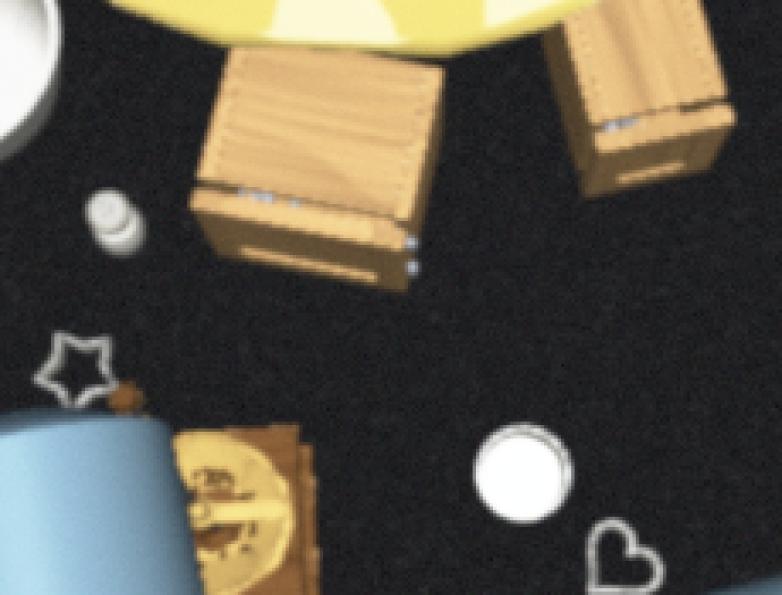

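Request:
step_arm(targets=[{"x": 0.139, "y": -0.145, "z": 0, "az": 36, "grip": 0}, {"x": 0.139, "y": -0.145, "z": 0, "az": 36, "grip": 0}, {"x": 0.139, "y": -0.145, "z": 0, "az": 36, "grip": 0}, {"x": 0.139, "y": -0.145, "z": 0, "az": 36, "grip": 0}, {"x": 0.139, "y": -0.145, "z": 0, "az": 36, "grip": 0}])

```text
validation failed for argument at $.ta...
```

```bash
cat >> h.py <<'E'
O=np.array([.6105,-.1402]);XC=np.array([.963,-.269]);YC=np.array([.269,.963])
def c2w(x,y,z): return np.r_[O+x*XC+y*YC,z]
def w2c(p): p=np.asarray(p);return np.r_[(p[:2]-O)@XC,(p[:2]-O)@YC,p[2]]
def go(pw,yaw=None):
    o=status.get_obs();Rm=R.from_rotvec(o["tcp_rot"]).as_matrix()
    print("t",o["t"],"tcp",o["tcp_pos"],"c",w2c(o["tcp_pos"]),"F",o["force"],"gap",o["finger_gap"])
    print("xax",Rm[:,0],"zax",Rm[:,2],"shift",Rm.T@(np.asarray(pw)-o["tcp_pos"]))
np.set_printoptions(precision=4,suppress=True)
E
python3 - <<'E'
from h import *
go(c2w(-.17,.0675,.22))
d=imaging.get_image("top");save(d,"top2.png");P=cloud(d);p=P.reshape(-1,3)
m=(abs(p[:,2]-.15)<.008)&(p[:,0]>.48)&(p[:,1]>-.28)&(p[:,1]<.1)
r=cv2.minAreaRect(np.ascontiguousarray(p[m][:,:2].astype(np.float32)));print(r,cv2.boxPoints(r))
# mill heights
for a in np.arange(.2,.5,.03):
    print(round(a,2),[round(float(np.max(np.r_[0,p[(abs(p[:,0]-a)<.015)&(abs(p[:,1]-b)<.015)&(p[:,2]<.4),2]])),2) for b in np.arange(-.2,.14,.03)])
E
```

```text
t 0.8 tcp [ 0.2264 -0.6093  0.2202] c [-0.2437 -0.5551  0.2202] F [ 0.2857 -0.1885  0.1965] gap 0.08540438602801996
xax [ 0.9374  0.3483 -0.    ] zax [-0. -0. -1.] shift [ 0.4256 -0.4604  0.0002]
((0.5992194414138794, -0.13692983984947205), (0.16602039337158203, 0.1501009613275528), 74.23653411865234) [[ 0.5044 -0.1964]
 [ 0.6489 -0.2372]
 [ 0.694  -0.0774]
 [ 0.5495 -0.0367]]
0.2 [0.0, 0.0, 0.0, 0.0, 0.0, 0.0, 0.0, 0.0, 0.0, 0.0, 0.0, 0.0]
0.23 [0.0, 0.01, 0.01, 0.0, 0.01, 0.04, 0.0, 0.0, 0.0, 0.0, 0.0, 0.0]
0.26 [0.01, 0.01, 0.01, 0.13, 0.17, 0.17, 0.01, 0.0, 0.0, 0.0, 0.0, 0.0]
0.29 [0.01, 0.01, 0.0, 0.17, 0.17, 0.15, 0.13, 0.0, 0.0, 0.0, 0.0, 0.0]
0.32 [0.01, 0.01, 0.01, 0.17, 0.18, 0.2, 0.17, 0.0, 0.0, 0.0, 0.0, 0.0]
0.35 [0.01, 0.01, 0.01, 0.17, 0.17, 0.16, 0.19, 0.0, 0.0, 0.0, 0.0, 0.0]
0.38 [0.01, 0.01, 0.01, 0.13, 0.17, 0.17, 0.22, 0.22, 0.0, 0.0, 0.0, 0.0]
0.41 [0.01, 0.0, 0.01, 0.01, 0.01, 0.0, 0.22, 0.23, 0.0, 0.0, 0.0, 0.0]
0.44 [0.01, 0.01, 0.01, 0.01, 0.01, 0.01, 0.01, 0.01, 0.03, 0.03, 0.02, 0.01]
0.47 [0.01, 0.01, 0.01, 0.01, 0.01, 0.0, 0.01, 0.01, 0.03, 0.02, 0.03, 0.01]
```

Request:
step_arm(targets=[{"x": 0.139, "y": -0.145, "z": 0.0, "ax": 0.0, "ay": 0.0, "az": 36.0, "grip": 0.0}, {"x": 0.139, "y": -0.145, "z": 0.0, "ax": 0.0, "ay": 0.0, "az": 36.0, "grip": 0.0}, {"x": 0.139, "y": -0.145, "z": 0.0, "ax": 0.0, "ay": 0.0, "az": 36.0, "grip": 0.0}, {"x": 0.139, "y": -0.145, "z": 0.0, "ax": 0.0, "ay": 0.0, "az": 36.0, "grip": 0.0}, {"x": 0.139, "y": -0.145, "z": 0.0, "ax": 0.0, "ay": 0.0, "az": 36.0, "grip": 0.0}])

```text
t: 1.27
tcp_pos: [0.3068, -0.4225, 0.22]
tcp_rot: [-3.111, 0.431, -0.0]
force: [1.3, 0.1, -0.1]
finger_gap: 0.0254
grip_force: 0.0
```

Request:
step_arm(targets=[{"x": 0.043, "y": -0.2, "z": 0.0, "ax": 0.0, "ay": 0.0, "az": 0.0, "grip": 0.0}, {"x": 0.043, "y": -0.2, "z": 0.0, "ax": 0.0, "ay": 0.0, "az": 0.0, "grip": 0.0}, {"x": 0.043, "y": -0.2, "z": 0.0, "ax": 0.0, "ay": 0.0, "az": 0.0, "grip": 0.0}, {"x": 0.043, "y": -0.2, "z": 0.0, "ax": 0.0, "ay": 0.0, "az": 0.0, "grip": 0.0}, {"x": 0.043, "y": -0.2, "z": 0.0, "ax": 0.0, "ay": 0.0, "az": 0.0, "grip": 0.0}])

```text
t: 1.68
tcp_pos: [0.4015, -0.2415, 0.2205]
tcp_rot: [3.113, -0.421, 0.001]
force: [0.5, -0.8, 0.6]
finger_gap: 0.0002
grip_force: 0.0
```

Request:
step_arm(targets=[{"x": 0.043, "y": -0.2, "z": 0.0, "ax": 0.0, "ay": 0.0, "az": 0.0, "grip": 0.0}, {"x": 0.043, "y": -0.2, "z": 0.0, "ax": 0.0, "ay": 0.0, "az": 0.0, "grip": 0.0}, {"x": 0.043, "y": -0.2, "z": 0.0, "ax": 0.0, "ay": 0.0, "az": 0.0, "grip": 0.0}, {"x": 0.043, "y": -0.2, "z": 0.0, "ax": 0.0, "ay": 0.0, "az": 0.0, "grip": 0.0}, {"x": 0.043, "y": -0.2, "z": 0.0, "ax": 0.0, "ay": 0.0, "az": 0.0, "grip": 0.0}])

```text
t: 2.1
tcp_pos: [0.4962, -0.0599, 0.2206]
tcp_rot: [3.113, -0.421, 0.002]
force: [1.0, -0.8, 0.6]
finger_gap: 0.0001
grip_force: 0.0
```

```bash
python3 - <<'E'
from h import *
go(c2w(-.13,.0675,.125))
d=imaging.get_image("wrist");save(d,"w1.png")
s=imaging.get_image("scene");save(s,"s1.png")
E
```

```text
t 2.1 tcp [ 0.4962 -0.0599  0.2206] c [-0.1316  0.0466  0.2206] F [ 1.0132 -0.7676  0.6385] gap 0.00011382625464319952
xax [ 0.9642 -0.2653  0.001 ] zax [ 0.001  -0.0003 -1.    ] shift [ 0.0017 -0.0209  0.0956]
```

View pics/w1.png

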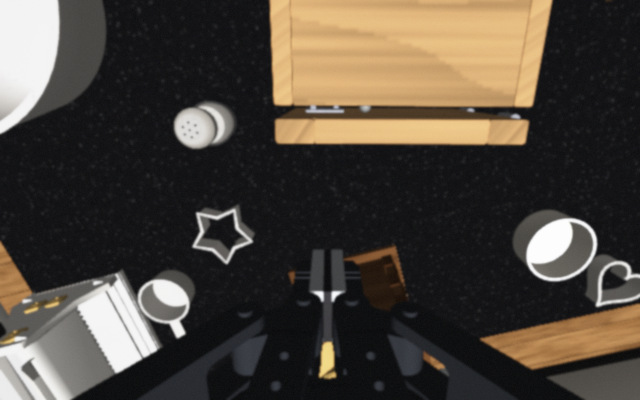

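View pics/s1.png

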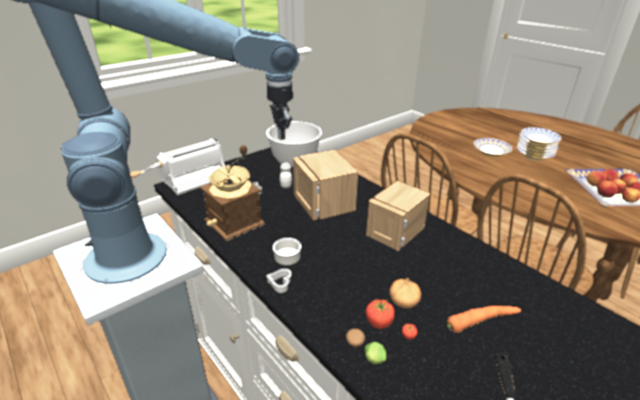

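Request:
step_arm(targets=[{"x": 0.002, "y": -0.019, "z": 0.035, "ax": 0.0, "ay": 0.0, "az": 0.0, "grip": 0.0}, {"x": 0.002, "y": -0.019, "z": 0.07, "ax": 0.0, "ay": 0.0, "az": 0.0, "grip": 0.0}, {"x": 0.002, "y": -0.019, "z": 0.096, "ax": 0.0, "ay": 0.0, "az": 0.0, "grip": 0.0}, {"x": 0.012, "y": -0.019, "z": 0.096, "ax": 0.0, "ay": 0.0, "az": 0.0, "grip": 0.0}, {"x": 0.022, "y": -0.019, "z": 0.096, "ax": 0.0, "ay": 0.0, "az": 0.0, "grip": 0.0}])

```text
t: 2.62
tcp_pos: [0.5214, -0.0502, 0.1234]
tcp_rot: [-3.113, 0.423, 0.004]
force: [0.7, -0.2, 0.6]
finger_gap: 0.0001
grip_force: 0.0
```

Request:
step_arm(targets=[{"x": 0.004, "y": 0.0, "z": 0.0, "ax": 0.0, "ay": 0.0, "az": 0.0, "grip": 0.0}, {"x": 0.008, "y": 0.0, "z": 0.0, "ax": 0.0, "ay": 0.0, "az": 0.0, "grip": 0.0}, {"x": 0.011, "y": 0.0, "z": 0.0, "ax": 0.0, "ay": 0.0, "az": 0.0, "grip": 0.0}, {"x": 0.011, "y": 0.0, "z": 0.0, "ax": 0.0, "ay": 0.0, "az": 0.0, "grip": 0.0}])

```text
t: 2.95
tcp_pos: [0.5337, -0.0534, 0.1259]
tcp_rot: [3.113, -0.422, 0.003]
force: [-0.1, -0.2, -1.0]
finger_gap: -0.0003
grip_force: 0.0
```

Request:
step_arm(targets=[{"x": 0.003, "y": 0.0, "z": 0.0, "ax": 0.0, "ay": 0.0, "az": 0.0, "grip": 0.0}, {"x": 0.006, "y": 0.0, "z": 0.0, "ax": 0.0, "ay": 0.0, "az": 0.0, "grip": 0.0}, {"x": 0.006, "y": 0.0, "z": 0.0, "ax": 0.0, "ay": 0.0, "az": 0.0, "grip": 0.0}])

```text
t: 3.2
tcp_pos: [0.5382, -0.0542, 0.1246]
tcp_rot: [-3.113, 0.422, 0.001]
force: [-2.8, 0.2, 2.4]
finger_gap: -0.0
grip_force: 1.5
```

Request:
step_arm(targets=[{"x": 0.003, "y": 0.0, "z": 0.0, "ax": 0.0, "ay": 0.0, "az": 0.0, "grip": 0.0}, {"x": 0.004, "y": 0.0, "z": 0.0, "ax": 0.0, "ay": 0.0, "az": 0.0, "grip": 0.0}, {"x": 0.004, "y": 0.0, "z": 0.0, "ax": 0.0, "ay": 0.0, "az": 0.0, "grip": 0.0}])

```text
t: 3.45
tcp_pos: [0.5408, -0.0548, 0.1242]
tcp_rot: [-3.113, 0.421, 0.006]
force: [-8.3, 2.7, 6.0]
finger_gap: 0.0002
grip_force: 4.2
```

Request:
step_arm(targets=[{"x": 0.003, "y": 0.0, "z": 0.0, "ax": 0.0, "ay": 0.0, "az": 0.0, "grip": 0.0}, {"x": 0.004, "y": 0.0, "z": 0.0, "ax": 0.0, "ay": 0.0, "az": 0.0, "grip": 0.0}, {"x": 0.004, "y": 0.0, "z": 0.0, "ax": 0.0, "ay": 0.0, "az": 0.0, "grip": 0.0}])

```text
t: 3.7
tcp_pos: [0.541, -0.0548, 0.1241]
tcp_rot: [-3.112, 0.42, 0.024]
force: [-24.6, 5.6, 19.0]
finger_gap: 0.0
grip_force: 12.6
```

Request:
step_arm(targets=[{"x": -0.04, "y": 0.0, "z": 0.0, "ax": 0.0, "ay": 0.0, "az": 0.0, "grip": 0.0}, {"x": -0.058, "y": 0.0, "z": -0.034, "ax": 0.0, "ay": 0.0, "az": 0.0, "grip": 0.0}, {"x": -0.058, "y": 0.0, "z": -0.075, "ax": 0.0, "ay": 0.0, "az": 0.0, "grip": 0.0}, {"x": -0.058, "y": 0.0, "z": -0.115, "ax": 0.0, "ay": 0.0, "az": 0.0, "grip": 0.0}, {"x": -0.058, "y": 0.0, "z": -0.115, "ax": 0.0, "ay": 0.0, "az": 0.0, "grip": 0.0}])

```text
t: 4.12
tcp_pos: [0.4944, -0.0423, 0.2486]
tcp_rot: [3.11, -0.421, 0.027]
force: [1.7, -1.1, 1.2]
finger_gap: -0.0003
grip_force: 0.0
```

Request:
step_arm(targets=[{"x": 0.0, "y": 0.0, "z": 0.0, "ax": 0.0, "ay": 0.0, "az": 0.0, "grip": 0.0}, {"x": 0.0, "y": 0.0, "z": 0.0, "ax": 0.0, "ay": 0.0, "az": 0.0, "grip": 0.0}, {"x": 0.0, "y": 0.0, "z": 0.0, "ax": 0.0, "ay": 0.0, "az": 0.0, "grip": 0.0}, {"x": 0.0, "y": 0.0, "z": 0.0, "ax": 0.0, "ay": 0.0, "az": 0.0, "grip": 0.0}, {"x": 0.0, "y": 0.0, "z": 0.0, "ax": 0.0, "ay": 0.0, "az": 0.0, "grip": 0.0}])

```text
t: 4.53
tcp_pos: [0.4894, -0.0408, 0.2377]
tcp_rot: [-3.113, 0.422, 0.004]
force: [-0.1, -0.3, -0.7]
finger_gap: -0.0
grip_force: 0.0
```

```bash
python3 - <<'E'
from h import *
go(c2w(-.13,.0675,.125))
s=imaging.get_image("scene");save(s,"s2.png")
d=imaging.get_image("wrist");save(d,"w2.png")
for q,e in(("wrist",d),("scene",s)):
    p=cloud(e).reshape(-1,3);p=p[np.isfinite(p[:,0])]
    c=np.c_[(p[:,:2]-O)@XC,(p[:,:2]-O)@YC,p[:,2]]
    m=(abs(c[:,2]-.15)<.006)&(c[:,0]<-.064)&(c[:,0]>-.26)&(abs(c[:,1])<.1)
    k=c[m];print(q,len(k))
    if len(k)>30:
        r=cv2.minAreaRect(np.ascontiguousarray(k[:,:2].astype(np.float32)));print(r,cv2.boxPoints(r))
cv2.imwrite("pics/sw2.png",np.vstack([s["image"][100:300,130:530],cv2.resize(d["image"],(400,250))])[:,:,::-1])
E
```

```text
t 4.5333 tcp [ 0.4894 -0.0408  0.2377] c [-0.1434  0.0631  0.2377] F [-0.106  -0.3088 -0.6546] gap -2.2653387010521877e-05
xax [ 0.964  -0.266  -0.0027] zax [-0.0025  0.0008 -1.    ] shift [ 0.0137 -0.0043  0.1126]
wrist 5163
((-0.12208716571331024, -0.019541792571544647), (0.016751978546380997, 0.16435123980045319), 32.54302215576172) [[-0.1734  0.0452]
 [-0.0849 -0.0933]
 [-0.0708 -0.0843]
 [-0.1592  0.0542]]
scene 229
((-0.0964190661907196, -0.004163295030593872), (0.08443275094032288, 0.1668500453233719), 33.000877380371094) [[-0.1773  0.0428]
 [-0.0864 -0.0971]
 [-0.0156 -0.0511]
 [-0.1065  0.0888]]
```

View pics/sw2.png

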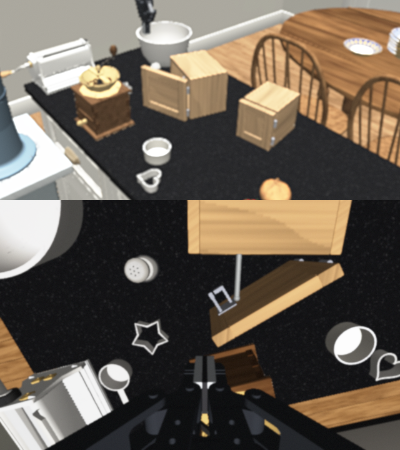

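Request:
step_arm(targets=[{"x": 0.03, "y": 0.028, "z": 0.0, "ax": 0.0, "ay": 0.0, "az": 0.0, "grip": 0.0}, {"x": 0.045, "y": 0.042, "z": 0.02, "ax": 0.0, "ay": 0.0, "az": 0.0, "grip": 0.0}, {"x": 0.045, "y": 0.042, "z": 0.05, "ax": 0.0, "ay": 0.0, "az": 0.0, "grip": 0.0}, {"x": 0.045, "y": 0.042, "z": 0.08, "ax": 0.0, "ay": 0.0, "az": 0.0, "grip": 0.0}, {"x": 0.045, "y": 0.042, "z": 0.103, "ax": 0.0, "ay": 0.0, "az": 0.0, "grip": 0.0}])

```text
t: 5.05
tcp_pos: [0.5213, -0.0935, 0.1335]
tcp_rot: [-3.112, 0.423, 0.004]
force: [-1.8, 0.7, -1.0]
finger_gap: -0.0
grip_force: 0.0
```

Request:
step_arm(targets=[{"x": 0.0, "y": 0.0, "z": 0.0, "ax": 0.0, "ay": 0.0, "az": 0.0, "grip": 0.0}, {"x": 0.0, "y": 0.0, "z": 0.0, "ax": 0.0, "ay": 0.0, "az": 0.0, "grip": 0.0}])

```text
t: 5.22
tcp_pos: [0.5213, -0.0931, 0.1351]
tcp_rot: [-3.112, 0.422, 0.005]
force: [0.7, -0.1, 0.4]
finger_gap: -0.0
grip_force: 0.0
```

```bash
python3 - <<'E'
from h import *
go(c2w(-.098,.021,.135))
E
```

```text
t 5.2167 tcp [ 0.5213 -0.0931  0.1351] c [-0.0986  0.0213  0.1351] F [ 0.7026 -0.0834  0.3745] gap -8.90857147728371e-06
xax [ 0.964  -0.266  -0.0032] zax [-0.003   0.0012 -1.    ] shift [0.0006 0.0003 0.0001]
```

Right on target; sweep the arc.

Request:
step_arm(targets=[{"x": -0.012, "y": 0.01, "z": 0.0, "ax": 0.0, "ay": 0.0, "az": 0.0, "grip": 0.0}, {"x": -0.021, "y": 0.016, "z": 0.0, "ax": 0.0, "ay": 0.0, "az": 0.0, "grip": 0.0}, {"x": -0.031, "y": 0.022, "z": 0.0, "ax": 0.0, "ay": 0.0, "az": 0.0, "grip": 0.0}, {"x": -0.04, "y": 0.028, "z": 0.0, "ax": 0.0, "ay": 0.0, "az": 0.0, "grip": 0.0}, {"x": -0.045, "y": 0.036, "z": 0.0, "ax": 0.0, "ay": 0.0, "az": 0.0, "grip": 0.0}])

```text
t: 5.63
tcp_pos: [0.4696, -0.1163, 0.1388]
tcp_rot: [-3.113, 0.421, -0.005]
force: [-0.4, 4.7, 8.3]
finger_gap: -0.0002
grip_force: 4.2
```

Request:
step_arm(targets=[{"x": -0.005, "y": 0.009, "z": 0.0, "ax": 0.0, "ay": 0.0, "az": 0.0, "grip": 0.0}, {"x": -0.01, "y": 0.018, "z": 0.0, "ax": 0.0, "ay": 0.0, "az": 0.0, "grip": 0.0}, {"x": -0.013, "y": 0.028, "z": 0.0, "ax": 0.0, "ay": 0.0, "az": 0.0, "grip": 0.0}, {"x": -0.015, "y": 0.039, "z": 0.0, "ax": 0.0, "ay": 0.0, "az": 0.0, "grip": 0.0}, {"x": -0.015, "y": 0.039, "z": 0.0, "ax": 0.0, "ay": 0.0, "az": 0.0, "grip": 0.0}])

```text
t: 6.05
tcp_pos: [0.4443, -0.1515, 0.1388]
tcp_rot: [3.111, -0.423, 0.003]
force: [-4.0, 1.7, 9.6]
finger_gap: -0.0003
grip_force: 4.7
```

```bash
cat >> h.py <<'E'
def door():
    for q in("wrist","scene","top"):
        e=imaging.get_image(q);save(e,"L_"+q+".png")
        p=cloud(e).reshape(-1,3);p=p[np.isfinite(p[:,0])]
        c=np.c_[(p[:,:2]-O)@XC,(p[:,:2]-O)@YC,p[:,2]]
        m=(abs(c[:,2]-.15)<.006)&(c[:,0]<-.067)&(c[:,0]>-.27)&(abs(c[:,1]+.03)<.1)
        k=c[m];print(q,len(k))
        if len(k)>30:
            r=cv2.minAreaRect(np.ascontiguousarray(k[:,:2].astype(np.float32)));print(r,cv2.boxPoints(r))
E
python3 - <<'E'
from h import *
go(c2w(-.158,-.055,.135))
door()
E
```

```text
t 6.05 tcp [ 0.4443 -0.1515  0.1388] c [-0.157  -0.0556  0.1388] F [-4.0182  1.6511  9.5646] gap -0.00032958683116881263
xax [ 0.9636 -0.2672  0.0019] zax [ 0.0015 -0.0018 -1.    ] shift [-0.0009 -0.0006  0.0038]
wrist 7514
((-0.1449819654226303, -0.0638825073838234), (0.027377301827073097, 0.15383553504943848), 72.15977478027344) [[-0.2224 -0.0533]
 [-0.076  -0.1005]
 [-0.0676 -0.0744]
 [-0.214  -0.0273]]
scene 280
((-0.184400737285614, -0.05170731991529465), (0.055753953754901886, 0.23165342211723328), 57.50816345214844) [[-0.2971 -0.013 ]
 [-0.1017 -0.1374]
 [-0.0717 -0.0904]
 [-0.2671  0.034 ]]
top 0
```

View pics/L_wrist.png

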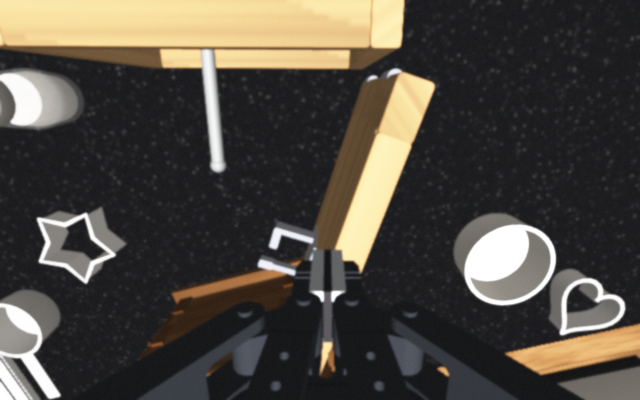

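```bash
python3 - <<'E'
from h import *
e=imaging.get_image("wrist")
p=cloud(e)[60:240,300:450].reshape(-1,3);p=p[np.isfinite(p[:,0])]
c=np.c_[(p[:,:2]-O)@XC,(p[:,:2]-O)@YC,p[:,2]]
k=c[(abs(c[:,2]-.15)<.003)&(c[:,0]<-.068)]
for x in np.arange(-.08,-.24,-.01):
    s=k[abs(k[:,0]-x)<.003]
    if len(s): print(round(x,3),len(s),s[:,1].min(),s[:,1].max(),np.median(s[:,2]))
E
```

```text
-0.08 621 -0.09956463576901656 -0.08112111150640917 0.1493362985884943
-0.09 609 -0.0961261996582267 -0.0776999365566515 0.1493677771294281
-0.1 572 -0.09291919034004423 -0.07462223557579815 0.149294513779356
-0.11 534 -0.08925284709925609 -0.07115540408651734 0.1494592430873991
-0.12 500 -0.08626582111692523 -0.06803364397699338 0.14942577060176013
-0.13 476 -0.08266994391821411 -0.06462873595175826 0.14936281184850297
-0.14 452 -0.07978707369380879 -0.06157433862519097 0.14943163424170416
```

```bash
python3 - <<'E'
from h import *
e=imaging.get_image("wrist");o=status.get_obs();Rm=R.from_rotvec(o["tcp_rot"]).as_matrix();t=np.array(o["tcp_pos"])
E=e["extrinsics"];K=e["mtx"]
def pr(w):
    q=E[:3,:3]@w+E[:3,3];return [round(float(K[0,0]*q[0]/-q[2]+K[0,2]),1),round(float(-K[1,1]*q[1]/-q[2]*1+K[1,2]),1),round(float(-q[2]),4)]
print("cam",w2c(np.linalg.inv(E)[:3,3]))
for z in(-.02,0,.014): print(z,pr(t+Rm@[0,0,z]),pr(t+Rm@[0,.0145,z]),pr(t+Rm@[.011,0,z]))
for r in(.08,.09,.1,.12,.165): print("door in-edge",r,pr(c2w(-.0705-r*np.sin(1.256),-.0825+r*np.cos(1.256),.15)))
D=e["depth"]
for row in(240,252,260,270,280,300): print(row,[ (c,round(float(D[row,c]),3)) for c in range(290,385,8)])
E
python3 -c "
import cv2
a=cv2.imread('pics/L_wrist.png')[200:320,250:410];cv2.imwrite('pics/z.png',cv2.resize(a,None,fx=5,fy=5,interpolation=3))"
```

```text
cam [-0.0781 -0.0554  0.2922]
-0.02 [324.9, 275.4, 0.1512] [357.6, 275.4, 0.1511] [324.8, 253.1, 0.1477]
0 [325.2, 254.5, 0.1702] [354.2, 254.5, 0.1701] [325.1, 234.3, 0.1667]
0.014 [325.3, 242.5, 0.1835] [352.2, 242.4, 0.1834] [325.3, 223.5, 0.18]
door in-edge 0.08 [331.8, 245.7, 0.1564]
door in-edge 0.09 [325.0, 264.2, 0.1593]
door in-edge 0.1 [318.5, 282.0, 0.1623]
door in-edge 0.12 [306.2, 315.7, 0.1681]
door in-edge 0.165 [281.5, 383.6, 0.1814]
240 [(290, 0.32), (298, 0.321), (306, 0.259), (314, 0.246), (322, 0.216), (330, 0.183), (338, 0.158), (346, 0.156), (354, 0.156), (362, 0.155), (370, 0.156), (378, 0.32)]
252 [(290, 0.324), (298, 0.324), (306, 0.279), (314, 0.15), (322, 0.151), (330, 0.151), (338, 0.149), (346, 0.158), (354, 0.16), (362, 0.159), (370, 0.325), (378, 0.323)]
260 [(290, 0.326), (298, 0.32), (306, 0.151), (314, 0.144), (322, 0.142), (330, 0.144), (338, 0.143), (346, 0.152), (354, 0.158), (362, 0.159), (370, 0.326), (378, 0.326)]
270 [(290, 0.245), (298, 0.143), (306, 0.144), (314, 0.135), (322, 0.135), (330, 0.136), (338, 0.135), (346, 0.143), (354, 0.143), (362, 0.329), (370, 0.329), (378, 0.33)]
280 [(290, 0.302), (298, 0.136), (306, 0.135), (314, 0.128), (322, 0.128), (330, 0.128), (338, 0.129), (346, 0.135), (354, 0.137), (362, 0.333), (370, 0.334), (378, 0.333)]
300 [(290, 0.114), (298, 0.113), (306, 0.111), (314, 0.114), (322, 0.123), (330, 0.122), (338, 0.114), (346, 0.112), (354, 0.112), (362, 0.114), (370, 0.341), (378, 0.341)]
```

View pics/z.png

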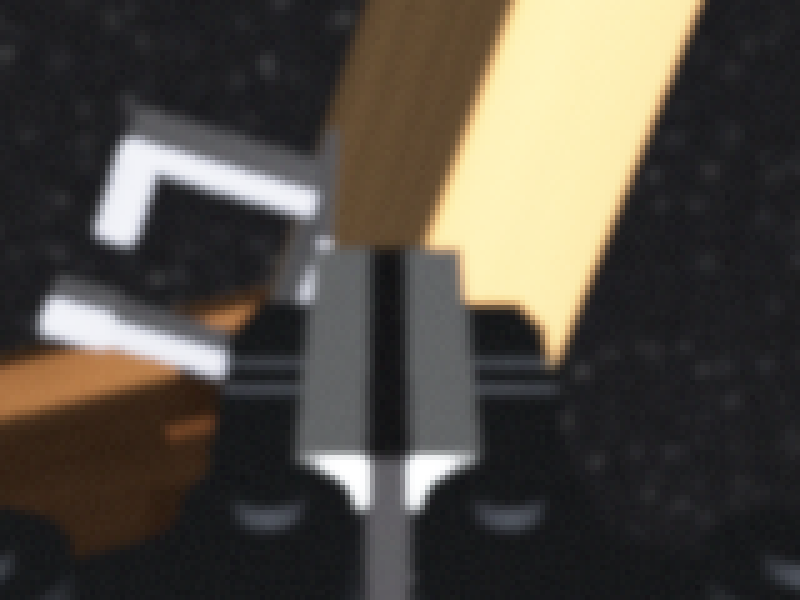

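```bash
python3 - <<'E'
from h import *
e=imaging.get_image("wrist");o=status.get_obs();Rm=R.from_rotvec(o["tcp_rot"]).as_matrix();t=np.array(o["tcp_pos"])
P=cloud(e)
for row in(249,251,254,258,262,270,280,285,290,295):
    print(row,[list(np.round((P[row,c]-t)@Rm*1000).astype(int)) for c in(304,316,334,348)])
E
```

```text
249 [[np.int64(-66), np.int64(-21), np.int64(140)], [np.int64(10), np.int64(-4), np.int64(-15)], [np.int64(10), np.int64(4), np.int64(-14)], [np.int64(8), np.int64(11), np.int64(-10)]]
251 [[np.int64(-67), np.int64(-21), np.int64(138)], [np.int64(10), np.int64(-4), np.int64(-16)], [np.int64(10), np.int64(4), np.int64(-17)], [np.int64(7), np.int64(11), np.int64(-10)]]
254 [[np.int64(-72), np.int64(-21), np.int64(140)], [np.int64(10), np.int64(-4), np.int64(-20)], [np.int64(10), np.int64(4), np.int64(-20)], [np.int64(6), np.int64(11), np.int64(-11)]]
258 [[np.int64(-53), np.int64(-18), np.int64(98)], [np.int64(11), np.int64(-4), np.int64(-24)], [np.int64(10), np.int64(4), np.int64(-23)], [np.int64(4), np.int64(11), np.int64(-10)]]
262 [[np.int64(7), np.int64(-9), np.int64(-20)], [np.int64(10), np.int64(-4), np.int64(-27)], [np.int64(11), np.int64(4), np.int64(-27)], [np.int64(7), np.int64(10), np.int64(-20)]]
270 [[np.int64(7), np.int64(-9), np.int64(-27)], [np.int64(10), np.int64(-3), np.int64(-32)], [np.int64(11), np.int64(4), np.int64(-35)], [np.int64(6), np.int64(10), np.int64(-27)]]
280 [[np.int64(7), np.int64(-8), np.int64(-35)], [np.int64(10), np.int64(-3), np.int64(-41)], [np.int64(10), np.int64(4), np.int64(-40)], [np.int64(7), np.int64(9), np.int64(-34)]]
285 [[np.int64(6), np.int64(-8), np.int64(-37)], [np.int64(10), np.int64(-3), np.int64(-44)], [np.int64(11), np.int64(4), np.int64(-45)], [np.int64(6), np.int64(9), np.int64(-37)]]
290 [[np.int64(6), np.int64(-8), np.int64(-41)], [np.int64(10), np.int64(-3), np.int64(-47)], [np.int64(10), np.int64(3), np.int64(-47)], [np.int64(6), np.int64(9), np.int64(-41)]]
295 [[np.int64(12), np.int64(-7), np.int64(-53)], [np.int64(11), np.int64(-3), np.int64(-51)], [np.int64(9), np.int64(3), np.int64(-48)], [np.int64(13), np.int64(8), np.int64(-54)]]
```

The wrist depth shows the real fingertip about 14 mm above the TCP, so the fingers are riding on the door's top. I'll lift, back off, go deeper, then push again.

Request:
step_arm(targets=[{"x": 0.0, "y": 0.0, "z": -0.03, "ax": 0.0, "ay": 0.0, "az": 0.0, "grip": 0.0}, {"x": 0.014, "y": -0.02, "z": -0.03, "ax": 0.0, "ay": 0.0, "az": 0.0, "grip": 0.0}, {"x": 0.014, "y": -0.035, "z": -0.025, "ax": 0.0, "ay": 0.0, "az": 0.0, "grip": 0.0}, {"x": 0.014, "y": -0.035, "z": 0.005, "ax": 0.0, "ay": 0.0, "az": 0.0, "grip": 0.0}, {"x": 0.014, "y": -0.035, "z": 0.03, "ax": 0.0, "ay": 0.0, "az": 0.0, "grip": 0.0}])

```text
t: 6.77
tcp_pos: [0.4684, -0.12, 0.1075]
tcp_rot: [3.112, -0.419, 0.007]
force: [-0.9, -0.6, 0.2]
finger_gap: 0.0001
grip_force: 0.0
```

Request:
step_arm(targets=[{"x": 0.0, "y": 0.005, "z": 0.0, "ax": 0.0, "ay": 0.0, "az": 0.0, "grip": 0.0}, {"x": 0.0, "y": 0.014, "z": 0.0, "ax": 0.0, "ay": 0.0, "az": 0.0, "grip": 0.0}, {"x": 0.0, "y": 0.023, "z": 0.0, "ax": 0.0, "ay": 0.0, "az": 0.0, "grip": 0.0}, {"x": 0.0, "y": 0.032, "z": 0.0, "ax": 0.0, "ay": 0.0, "az": 0.0, "grip": 0.0}, {"x": 0.0, "y": 0.036, "z": 0.0, "ax": 0.0, "ay": 0.0, "az": 0.0, "grip": 0.0}])

```text
t: 7.18
tcp_pos: [0.4582, -0.1567, 0.108]
tcp_rot: [3.111, -0.424, 0.004]
force: [0.3, 1.3, 0.2]
finger_gap: -0.0002
grip_force: 0.4
```

```bash
cat >> h.py <<'E'
def ang(n):
    e=imaging.get_image("wrist");save(e,n)
    p=cloud(e).reshape(-1,3);p=p[np.isfinite(p[:,0])]
    c=np.c_[(p[:,:2]-O)@XC,(p[:,:2]-O)@YC,p[:,2]]
    k=c[(abs(c[:,2]-.15)<.003)&(c[:,0]<-.068)&(c[:,0]>-.125)]
    for x in np.arange(-.08,-.125,-.01):
        s=k[abs(k[:,0]-x)<.003]
        if len(s): print(round(x,3),len(s),s[:,1].min(),s[:,1].max())
E
python3 - <<'E'
from h import *
go(c2w(-.158,-.055,.135))
ang("w4.png")
E
```

```text
t 7.1833 tcp [ 0.4582 -0.1567  0.108 ] c [-0.1423 -0.0568  0.108 ] F [0.2805 1.3453 0.1894] gap -0.0002038998296347464
xax [ 0.9635 -0.2675  0.003 ] zax [ 0.0026 -0.0018 -1.    ] shift [-0.0156 -0.0019 -0.027 ]
-0.08 887 -0.09988353887483481 -0.0827902961020307
-0.09 827 -0.09822530083065248 -0.0807590553102795
-0.1 771 -0.09614762797525332 -0.0793693906302052
-0.11 719 -0.0948620953713489 -0.0779860350504718
-0.12 648 -0.09288367661359158 -0.07629020130075033
```

Request:
step_arm(targets=[{"x": 0.0, "y": 0.004, "z": 0.0, "ax": 0.0, "ay": 0.0, "az": 0.0, "grip": 0.0}, {"x": 0.0, "y": 0.007, "z": 0.0, "ax": 0.0, "ay": 0.0, "az": 0.0, "grip": 0.0}, {"x": 0.0, "y": 0.007, "z": 0.0, "ax": 0.0, "ay": 0.0, "az": 0.0, "grip": 0.0}, {"x": 0.0, "y": -0.01, "z": 0.0, "ax": 0.0, "ay": 0.0, "az": 0.0, "grip": 0.0}, {"x": 0.0, "y": -0.03, "z": 0.0, "ax": 0.0, "ay": 0.0, "az": 0.0, "grip": 0.0}])

```text
t: 7.65
tcp_pos: [0.4657, -0.126, 0.1064]
tcp_rot: [3.112, -0.425, 0.001]
force: [-0.1, -0.1, -0.4]
finger_gap: 0.0001
grip_force: 0.0
```

Request:
step_arm(targets=[{"x": 0.0, "y": 0.0, "z": -0.04, "ax": 0.0, "ay": 0.0, "az": 0.0, "grip": 0.0}, {"x": 0.0, "y": 0.0, "z": -0.08, "ax": 0.0, "ay": 0.0, "az": 0.0, "grip": 0.0}, {"x": 0.0, "y": 0.0, "z": -0.12, "ax": 0.0, "ay": 0.0, "az": 0.0, "grip": 0.0}, {"x": 0.0, "y": 0.0, "z": -0.16, "ax": 0.0, "ay": 0.0, "az": 0.0, "grip": 0.0}, {"x": 0.0, "y": 0.0, "z": -0.16, "ax": 0.0, "ay": 0.0, "az": 0.0, "grip": 0.0}])

```text
t: 8.07
tcp_pos: [0.4694, -0.1273, 0.2759]
tcp_rot: [3.107, -0.419, 0.024]
force: [0.6, -1.0, 1.0]
finger_gap: -0.0004
grip_force: 0.0
```

Request:
step_arm(targets=[{"x": 0.0, "y": 0.0, "z": 0.0, "ax": 0.0, "ay": 0.0, "az": 0.0, "grip": 0.0}, {"x": 0.0, "y": 0.0, "z": 0.0, "ax": 0.0, "ay": 0.0, "az": 0.0, "grip": 0.0}, {"x": 0.0, "y": 0.0, "z": 0.0, "ax": 0.0, "ay": 0.0, "az": 0.0, "grip": 0.0}])

```text
t: 8.32
tcp_pos: [0.4647, -0.1251, 0.2643]
tcp_rot: [-3.112, 0.421, 0.005]
force: [-0.3, -0.2, 0.2]
finger_gap: 0.0002
grip_force: 0.0
```

```bash
python3 - <<'E'
from h import *
go(c2w(-.158,-.055,.135))
ang("w5.png")
s=imaging.get_image("scene")["image"][100:300,130:530]
cv2.imwrite("pics/f.png",np.vstack([s,cv2.resize(cv2.imread("pics/w5.png")[:,:,::-1],(400,250))])[:,:,::-1])
E
```

```text
t 8.3167 tcp [ 0.4647 -0.1251  0.2643] c [-0.1445 -0.0247  0.2643] F [-0.3239 -0.2172  0.2257] gap 0.0002325764179332689
xax [ 0.964  -0.2658 -0.0033] zax [-0.003   0.0015 -1.    ] shift [-0.0132  0.0304  0.1293]
-0.08 181 -0.09989655524705235 -0.08406284084857119
-0.09 164 -0.0993331630765747 -0.08337885998133371
-0.1 164 -0.09816088616668157 -0.08193250398627498
-0.11 157 -0.09773025267124594 -0.08186202156721492
-0.12 142 -0.0965345847926814 -0.08058701841037301
```

View pics/f.png

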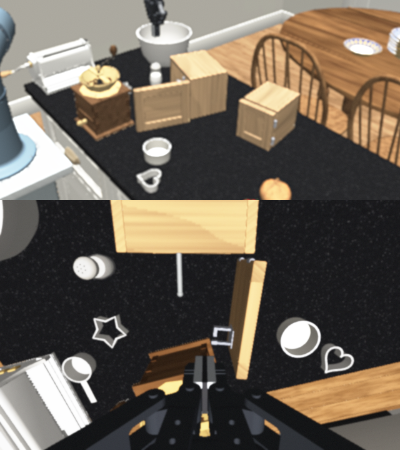

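The wide door stands open at about 1.48 rad. The narrow cupboard is shut, the loose items are in place, and the gripper is clear above everything.

```bash
python3 -c "
from plant import job
print(job.job_done())"
```

```text
the job is handed in; nothing more can be done
None
```

The wide cupboard's door was pressed until the catch let go, sprang ajar by itself, and was then pushed open from behind to about 1.48 rad. On the first push the fingertips rode up onto the door's top edge (about 10 N), so I backed off, reached deeper and pushed again. In the last pictures the narrow cupboard was shut, the ramekin, shaker and star looked undisturbed, and the gripper was clear; the job is handed in.

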